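Load the embossing die with the paddle

ROBOT

A 7-joint arm with a two-finger parallel gripper is mounted at the origin on the work surface; the furniture and walls round the work are solid. World frame = base frame: x ahead of the robot, y to its left, z up, the work surface at z = 0. Lengths are in m, angles in rad, forces in N, time in s.
With the tool pointing down it reaches from about 0.4 to 0.9 m from the base axis. Payload 5.5 kg.
Tool frame: the origin (TCP) lies at the very end of the fingers, on their centre line; the grasp point (between the pads) lies 19 mm behind it; z points along the fingers, y is the line along which they close (so a half turn about z gives the same grasp; the last joint's range is limited). The gripper opens to 85 mm and grips with 20 to 120 N. Pads are 22 mm wide; open, the fingers measure 114 mm over their backs; the gripper's body (76 mm by 85 mm) begins 54 mm behind the grasp point. The pads swing forward as they close: fully open they stand 13 mm farther back than shut.
Start: joints at [-1.039, 0.501, -0.427, 1.55, 0.221, 1.138, -0.21], TCP at [0.173, 0.627, 0.231] pointing down, gripper open.
Joint ranges: [-2.88, 2.88], [-0.31, 2.03], [-1.54, 1.56], [0.2, 2.42], [-1.41, 4.55], [0.19, 2.02], [-2.57, 2.57]. Speed limits (rad/s): [2.57, 2.57, 3.14, 3.14, 3.14, 3.14, 3.14].

INTERFACE

Orientations are given as a unit quaternion [x, y, z, w].
In Python, from rig import status, optics, workorder gives the robot as it stands.
- The arm moves only by the tool send_rows, never from a script. Its argument "plan" is a list that holds one entry, the list of rows, each a list of 5 numbers: the shift along the tool's x, y, z in m, then the turn about the tool's z in degrees, then the gripper's target within -1 to 1 (fully open at 1, half-way at 0, shut at -1). A call has exactly 8 rows; each row is the pose to reach, as a shift and turn from the pose commanded when the call began, along the tool's axes at that moment; what a row does not reach only later rows make up. A row lasts 1/10 s, in which the tool goes at most 50 mm and 8.59 degrees, less where a joint would pass 70% of its speed; a pose out of reach is approached as far as the arm can. A call with a gripper value outside its range is refused whole. The fingers move at their own pace and stop on an object; "newtons" is the grip in N (left out, the last holds). Time passes only in rows, so rows that repeat a pose let the fingers close, or fill a call up. It gives the time, the measured TCP pose, the force, the opening and the grip force at its end, in the units of the state.
- status.get_obs(): the state, without advancing time (a new reading comes with each control period).
- optics.get_image(name): name is "side" or "top" or "wrist"; returns the picture (384x512x3 uint8, red, green, blue); there is no depth.
- optics.camera_info(name): a dict with "K" (3x3 intrinsics, pixels), "dist_coeffs" ([k1, k2, p1, p2, k3] as OpenCV has them; the pictures are not rectified), "world_from_camera" (4x4, takes a point from camera to world coordinates). Camera axes: x right, y up, looking along -z (the intrinsics and any distortion apply to the point x, -y, -z); pixel columns grow to the right and rows downward; lengths in m; the calibration is good to about 2 mm. A picture is of the moment at which its call begins: read the wrist's pose just before it. camera_info takes no time and is no camera call; for the wrist camera it gives the pose at the moment of the call.
- workorder.close_job(): hands the job in; it is judged then, once.
The state is a dict: "time": time; "qpos": joint angles; "qvel": joint speeds; "tau": joint torques, N m; "eef_pos": TCP position; "orientation": TCP orientation; "force": force on the tool from outside, world axes, zero at the start; "wrist_torque": the same for the moment, N m; "finger_gap": opening from 0.0 (shut) to 1.0 (fully open); "grasp_force": force on a finger pad.
Only numpy, scipy, OpenCV 4.12 (cv2) and the standard library are available. Lean on these libraries where they do the work, as an engineer would, in place of code of your own. Each camera call takes 0.05 s, during which the arm holds its last target. There are 200 camera calls.

TASK

Pick up the loading paddle by its wooden handle with the brass die balanced on its tip, carry the die level to the die nest without touching it with the gripper, lower it onto the two rails and slide it in with the paddle until the orange pad is pushed fully home against its stop. Keep it pressed there for a moment with about 10 N (never more than 20 N), then draw the paddle out, leaving the die flat in the nest, and lay the empty paddle flat on the table. Do not disturb the bottle, the jar or the goggles.

Things in the scene. Friction and masses are not known exactly. Their poses are not given: they have to be found in the camera images.
- paddle: Loading paddle, 160 g, flat on the table at the start. Origin: underside of the blade, below the handle's centre; x runs along the blade to its tip, z up. Steel blade 24 wide, 3 thick, from x = -16 to 153. Two heel pins (6 dia, tops at z = 11) stand at x = 108.5, y = +-8, behind the die: moving the paddle along its x pushes the die.
- paddle_handle (a point): Middle of the paddle's handle, 33 mm above the blade's underside: an upright wooden block 32 x 32, from z = 3 to z = 50 of the paddle, with a brass collar 36 x 36 up to z = 9. It can be gripped from above across the paddle's x or y.
- die: Round brass embossing die, 48 dia, 8 thick, about 70 g, copper-coloured dots on top. Origin: centre of its underside; z up. It starts loose on the blade, centred at about x = 136, z = 3 of the paddle, overhanging the blade at both sides and in front; only friction and the heel pins behind it keep it there.
- nest: Die nest, a fixed block 130 x 110 x 72. Origin: on the table below the point nest_seat; x is the direction in which the die slides in, z up. Two aluminium rails, tops at z = 60, from x = -50 to 65; between them a slot 30 wide (y = -15 to 15), open at the front and down to z = 10, for the blade. Blue side guides on the rails, tops at z = 72, are 52 apart from x = -20 on, flaring to 64 at x = -50.
- nest_seat (a point): Point on the nest's centre line at rail height (nest x = 0, z = 60). A dark steel stop with two black knobs (top at z = 95) is clamped across the back of the guides at an x that differs by up to 14 mm from start to start and is not measured. The orange pad's front face starts somewhere from x = 11 to 25; with the pad home the die's centre lies somewhere from x = -3 to 11.
- pad (a joint): Orange pressure pad, 42 wide, z = 62 to 75 of the nest, sliding along the nest's x in front of the stop: 0 = fully out (start), 0.010 m = home, where it meets a rigid stop. It sticks at first (breaks loose at about 2 to 6 N), then slides at 1 to 2 N, and stays where it is left; no spring.
- amber_bottle: Bystander: amber bottle with black cap, 61 dia, 104 tall; origin at the centre of its underside.
- teal_jar: Bystander: small white jar with a teal band, 55 dia, 50 tall; origin at the centre of its underside.
- goggles: Bystander: blue safety goggles, 54 x 137 x 50; origin at the centre of the underside.
Mind the look-alikes: they are no part of the job. Of the things that look like the die, the smaller one is meant.

How it is judged:
On the way, in this order (a step that is already met when the one before it is completed fails the run):
1. the die is carried clear of the table, level, on the paddle's blade (height (world z) of die above 0.04 m and contact force between paddle and die above 0.2 N and z of die in the frame of paddle between 0.001 and 0.006 m and x of die in the frame of paddle above 0.12 m and horizontal distance between die and nest above 0.08 m), for 0.2 s.
2. the die lies in the nest and is pressed by the paddle (more than 6 N) with the pad home (value of joint pad above 0.0085 m and contact force between paddle and die above 6 N and x of die in the frame of nest above -0.007 m and z of die in the frame of nest between 0.057 and 0.063 m), for 0.3 s.
At the end, for the whole second after the job is handed in: The pad is home (within 1.5 mm), the die lies still and flat (0.06 rad) on the rails (underside within 3 mm of their tops) between the guides, centre at nest x -8 to 15 mm, y within 5 mm, and the empty paddle lies still and flat on the table (within 6 mm, 0.08 rad) (value of joint pad above 0.0085 m and x of die in the frame of nest between -0.008 and 0.015 m and y of die in the frame of nest between -0.005 and 0.005 m and z of die in the frame of nest between 0.057 and 0.063 m and angle between die's own z axis and vertical below 0.06 rad and linear speed of each of die, paddle below 0.01 m/s and height (world z) of paddle between -0.004 and 0.006 m and angle between paddle's own z axis and vertical below 0.08 rad); the robot touches nothing.
It fails at once if the die is tilted by more than 0.3 rad (about 17 degrees) (angle between die's own z axis and vertical above 0.3 rad).
It fails at once if the gripper or arm touches the die (contact force between any of the fingers, the arm and die above 0.3 N).
It fails at once if the paddle presses the die with more than 20 N (contact force between paddle and die above 20 N).
It fails at once if the bottle, the jar or the goggles are moved by more than 20 mm (distance of any of amber_bottle, teal_jar, goggles from where it was at the start of the episode above 0.02 m).
It also fails if it takes over 69 s, if anything falls off the work surface, if the arm or the gripper's body presses on something with over 40 N, if the wrist force passes 120 N, or if a joint passes its speed limit or range.

## Working session

There is one attempt and no reset: what is moved stays moved. The work goes in short steps, Python scripts to look and compute and a tool call to move; the robot and the scene stay as the last step left them, time stands still between calls to the robot, and variables do not carry over. Pictures are saved under pics/ and viewed, at most 13 in all, crops included, and the job is handed in when it is done.

Besides the shell and the picture viewer there is one more tool, called after "Request:" as a command line: name --argument value ..., lists and objects as JSON in quotes. send_rows: Moves the arm, as the interface text tells. Its arguments: {"type":"object","properties":{"plan":{"type":"array","items":{"type":"array","items":{"type":"array","items":{"type":"number"}}}},"newtons":{"type":"number"}},"required":["plan"]}

```bash
mkdir -p pics; cat > h.py <<'E'
import numpy as np, cv2, pickle
from rig import status, optics, workorder
def snap(n,f=None):
    ci=optics.camera_info(n); im=optics.get_image(n)
    if f: cv2.imwrite('pics/'+f+'.png',cv2.cvtColor(im,cv2.COLOR_RGB2BGR))
    return im,ci
def ray(ci,uv):
    p=cv2.undistortPoints(np.array([[uv]],float),np.array(ci['K']),np.array(ci['dist_coeffs']))[0,0]
    T=np.array(ci['world_from_camera']); return T[:3,3],T[:3,:3]@np.array([p[0],-p[1],-1.])
def onz(ci,uv,z):
    o,d=ray(ci,uv); return o+d*(z-o[2])/d[2]
def proj(ci,P):
    T=np.linalg.inv(np.array(ci['world_from_camera'])); q=T[:3,:3]@np.array(P)+T[:3,3]
    return cv2.projectPoints(np.array([[q[0],-q[1],-q[2]]]),np.zeros(3),np.zeros(3),np.array(ci['K']),np.array(ci['dist_coeffs']))[0][0,0]
E
python3 - <<'E'
from h import *
import json
D={}
for n in ['top','side','wrist']:
    D[n]=snap(n,n+'0'); print(n,np.round(np.array(D[n][1]['world_from_camera'])[:3],3).tolist(), np.array(D[n][1]['K'])[0,0])
pickle.dump(D,open('d0.pkl','wb'))
im=np.vstack([cv2.imread('pics/top0.png'),]); 
s=cv2.imread('pics/side0.png')
cv2.imwrite('pics/a.png',cv2.resize(im,(800,600),interpolation=cv2.INTER_CUBIC));cv2.imwrite('pics/b.png',cv2.resize(s,(800,600)))
print(status.get_obs())
E
```

```text
top [[0.002, 0.981, -0.193, 0.419], [-1.0, -0.001, -0.014, 0.063], [-0.014, 0.193, 0.981, 0.886]] 350.04874871076623
side [[0.927, 0.23, -0.295, 0.236], [-0.374, 0.539, -0.755, -0.821], [-0.015, 0.81, 0.586, 0.753]] 428.41767455845644
wrist [[0.265, -0.926, -0.268, 0.105], [0.964, 0.254, 0.076, 0.645], [-0.002, -0.279, 0.96, 0.373]] 269.57187704149453
{'time': 0.15, 'qpos': array([-1.03885814,  0.50164256, -0.42688227,  1.55124107,  0.2207957 ,
        1.13833235, -0.21028471]), 'qvel': array([ 0.00027695, -0.00342767, -0.00118935, -0.00247224,  0.00011566,
        0.00188273,  0.00085107]), 'tau': array([-7.49514496e-03, -5.70035112e+01, -5.82534581e+00, -2.81285137e+01,
        1.08233045e-02,  7.93059182e-03, -9.01354554e-06]), 'eef_pos': array([0.17243334, 0.62612448, 0.23048306]), 'orientation': array([ 1.33912243e-01,  9.90992884e-01, -7.71185466e-04, -1.42451549e-04]), 'force': array([-0.18391258, -0.20992778,  0.06009209]), 'wrist_torque': array([0.05379751, 0.01744957, 0.01840233]), 'grasp_force': 0.0, 'finger_gap': 0.996696074657428}
```

View pics/a.png

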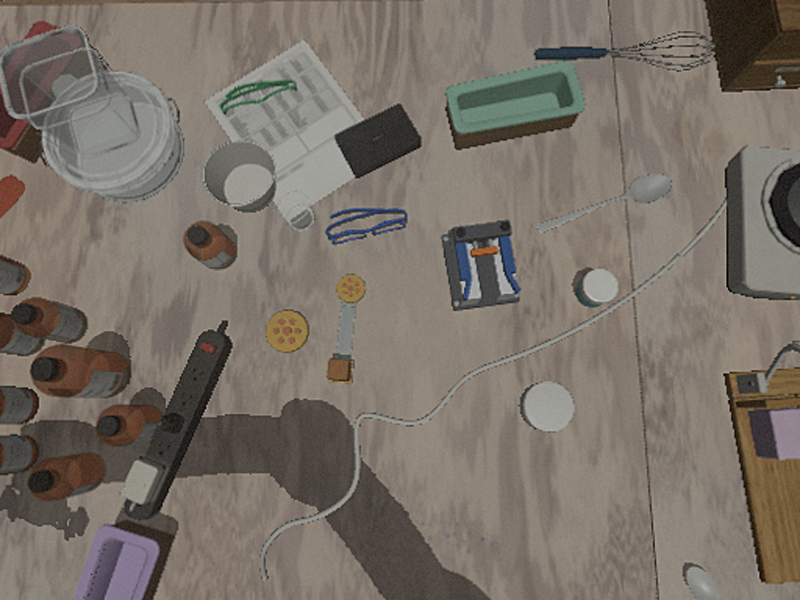

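View pics/b.png

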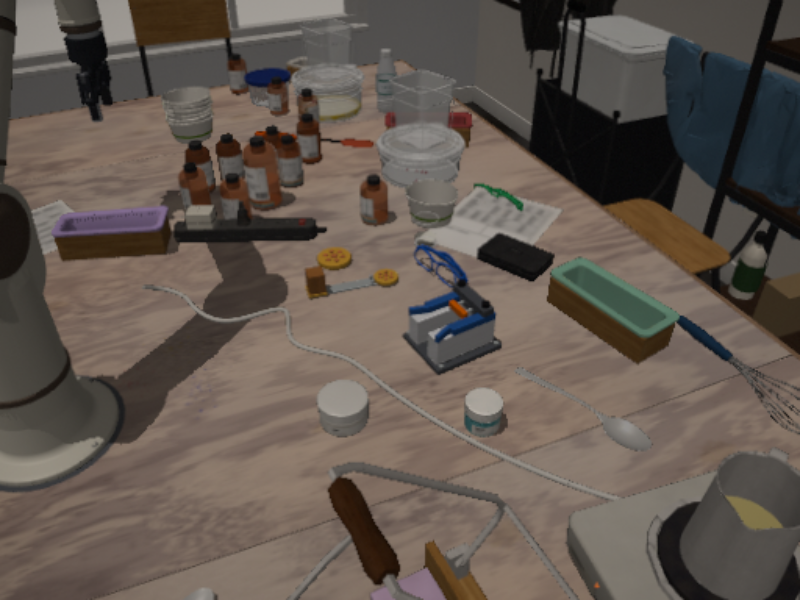

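The top view shows the paddle with its handle at (340,370) and the die at (350,288), both pointing roughly world +x. The nest is at (482,265), also opening toward −x. The large yellow disc at (287,330) is the look-alike. Next I measure these in the native pictures.

```bash
python3 - <<'E'
from h import *
D=pickle.load(open('d0.pkl','rb'))
im,ci=D['top']; s=.64
for n,uv,z in [('handle top',(340,370),.05),('die',(350,288),.011),('pad',(485,251),.07),('bottle',(205,240),.05),('jar',(598,283),.05),('goggles',(366,222),.03),('knobL',(461,228),.095),('knobR',(504,226),.095)]:
    print(n,np.round(onz(ci,(uv[0]*s,uv[1]*s),z),3))
c1=im[175:250,200:240];c2=im[135:205,275:340]
a=cv2.resize(c1,None,fx=8,fy=8,interpolation=cv2.INTER_CUBIC)[:560];b=cv2.resize(c2,None,fx=7,fy=8,interpolation=cv2.INTER_CUBIC)
cv2.imwrite('pics/c.png',cv2.cvtColor(np.hstack([a,b])[:, :800],cv2.COLOR_RGB2BGR))
E
```

```text
handle top [0.478 0.165 0.05 ]
die [0.615 0.156 0.011]
pad [ 0.66  -0.058  0.07 ]
bottle [0.685 0.386 0.05 ]
jar [ 0.613 -0.236  0.05 ]
goggles [0.721 0.13  0.03 ]
knobL [ 0.688 -0.019  0.095]
knobR [ 0.691 -0.084  0.095]
```

View pics/c.png

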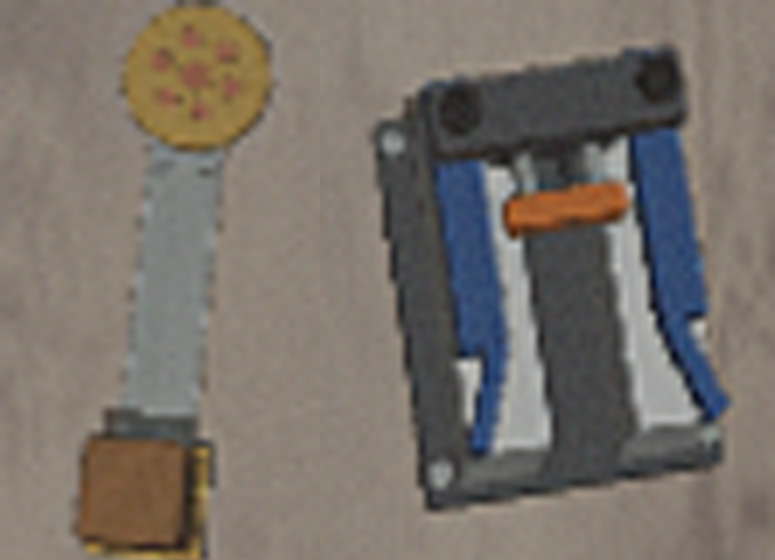

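Handle is at about (0.475,0.163), paddle yaw about −3.5°, nest yaw about +5°. I'm moving the wrist camera over both.

Request:
send_rows --plan '[[[-0.03,-0.03,0,-2,1],[-0.06,-0.06,0,-4,1],[-0.09,-0.09,0,-6,1],[-0.125,-0.122,0,-8,1],[-0.16,-0.156,0,-10,1],[-0.195,-0.19,0,-12,1],[-0.23,-0.225,0,-12,1],[-0.265,-0.26,0,-12,1]]]'

```text
time: 0.95
eef_pos: [0.3596, 0.3037, 0.2313]
orientation: [0.03, 1.0, 0.0, 0.0]
force: [1.6, 0.6, 0.8]
finger_gap: 0.998
grasp_force: 0.0
```

Request:
send_rows --plan '[[[-0.025,-0.035,0,0,1],[-0.05,-0.07,0.01,0,1],[-0.075,-0.105,0.02,0,1],[-0.1,-0.14,0.03,0,1],[-0.12,-0.175,0.04,0,1],[-0.135,-0.2,0.05,0,1],[-0.135,-0.2,0.05,0,1],[-0.135,-0.2,0.05,0,1]]]'

```text
time: 1.75
eef_pos: [0.4816, 0.0974, 0.1808]
orientation: [0.031, 1.0, 0.0, -0.001]
force: [-0.6, 0.8, 1.0]
finger_gap: 0.995
grasp_force: 0.0
```

```bash
python3 - <<'E'
from h import *
im,ci=snap('wrist','w1'); pickle.dump((im,ci),open('w1.pkl','wb'))
cv2.imwrite('pics/w1b.png',cv2.resize(cv2.imread('pics/w1.png'),(800,600),interpolation=cv2.INTER_CUBIC)); o=status.get_obs(); print(o['eef_pos'],o['orientation'])
E
```

```text
[0.4815545  0.09861157 0.1811653 ] [ 2.95399316e-02  9.99563518e-01  2.31160720e-04 -3.35217797e-04]
```

View pics/w1b.png

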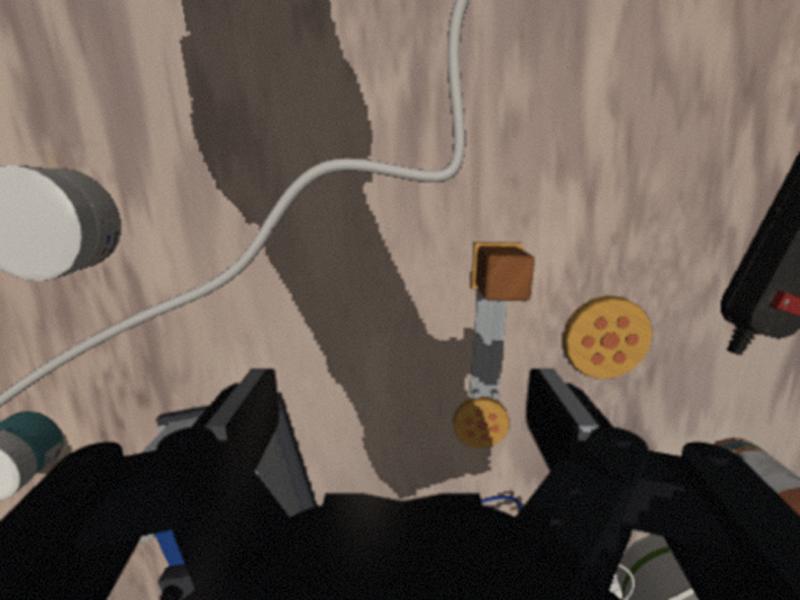

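Wrist view: handle top square around (508,275), die at (481,422), heel pins near (472,380) and (498,380). The nest is hidden behind the fingers. I compute the positions from this view, and for the nest from the first top and side pictures.

```bash
cat >> h.py <<'E'
def blob(im,lo,hi,box,k=3):
    u0,v0,u1,v1=box; h=cv2.cvtColor(im,cv2.COLOR_RGB2HSV); m=cv2.inRange(h,lo,hi)
    z=np.zeros_like(m); z[v0:v1,u0:u1]=m[v0:v1,u0:u1]
    z=cv2.morphologyEx(z,cv2.MORPH_CLOSE,np.ones((k,k),np.uint8))
    c=cv2.findContours(z,cv2.RETR_EXTERNAL,cv2.CHAIN_APPROX_NONE)[0]
    return max(c,key=cv2.contourArea)
E
python3 - <<'E'
from h import *
im,ci=pickle.load(open('w1.pkl','rb'))
h=cv2.cvtColor(im,cv2.COLOR_RGB2HSV)
for p in [(508,275),(533-8,252+40),(481,440),(481,290),(497,330)]: print(p,h[int(p[1]*.64),int(p[0]*.64)])
c=blob(im,(0,60,40),(30,255,255),(285,250,330,290),5); (u,v),(a,b),t=cv2.fitEllipse(c); print('die',u/.64,v/.64,a,b,onz(ci,(u,v),.009))
c=blob(im,(0,90,40),(14,255,255),(295,150,345,196)); r=cv2.minAreaRect(c); print('handle',np.array(r[0])/.64,r)
for p in cv2.boxPoints(r): print(onz(ci,p,.05))
print('top',onz(ci,r[0],.05))
for p in [(472,380),(498,380)]: print('pin',onz(ci,(p[0]*.64,p[1]*.64),.011))
# top+side
D=pickle.load(open('d0.pkl','rb')); im,ci=D['top']
c=blob(im,(0,150,100),(14,255,255),(300,150,320,170)); r=cv2.minAreaRect(c);print('padtop',r); 
for p in cv2.boxPoints(r): print(onz(ci,p,.075))
s=lambda u,v:(275+u/7-320/7,135+v/8)  # crop c.png right part
for n,q,z in [('knobL',(460,108),.095),('knobR',(658,75),.095),('slotL_front',(552,445),.06),('slotL_back',(530,235),.06),('slotR_front',(637,435),.06),('slotR_back',(608,230),.06),('guideLin_back',(487,190),.072),('guideRin_back',(633,165),.072),('guideLin_f',(503,340),.072),('guideRin_f',(662,300),.072),('boltFL',(440,473),.008),('boltBL',(390,138),.008),('boltFR',(712,430),.008)]:
    print(n,np.round(onz(ci,s(*q),z),4))
im,ci=D['top']
c=blob(im,(15,60,40),(30,255,255),(205,170,240,200),5);(u,v),ab,t=cv2.fitEllipse(c);print('die top',onz(ci,(u,v),.009))
E
```

```text
(508, 275) [ 12 159 117]
(525, 292) [ 11 159 114]
(481, 440) [ 14 157  81]
(481, 290) [ 14 121  40]
(497, 330) [ 90   4 137]
die 475.64706802368164 422.0046043395996 37.62277603149414 42.163597106933594 [0.61556442 0.15228366 0.009     ]
handle [504.61235046 272.82283306] ((322.951904296875, 174.6066131591797), (35.83571243286133, 33.7072868347168), 2.489553213119507)
[0.4933645  0.14665399 0.05      ]
[0.45766926 0.14858434 0.05      ]
[0.46145766 0.18516146 0.05      ]
[0.49737827 0.18454056 0.05      ]
top [0.47715096 0.16621574 0.05      ]
pin [0.5748271  0.14939972 0.011     ]
pin [0.57613959 0.17068739 0.011     ]
padtop ((309.42999267578125, 160.50999450683594), (4.242640495300293, 17.111984252929688), 81.8698959350586)
[ 0.66073421 -0.03402689  0.075     ]
[ 0.66669581 -0.07484967  0.075     ]
[ 0.65620962 -0.07594322  0.075     ]
[ 0.65027134 -0.03521892  0.075     ]
knobL [ 0.682  -0.0189  0.095 ]
knobR [ 0.6921 -0.0859  0.095 ]
slotL_front [ 0.5877 -0.052   0.06  ]
slotL_back [ 0.6531 -0.0461  0.06  ]
slotR_front [ 0.5908 -0.0812  0.06  ]
slotR_back [ 0.6547 -0.0733  0.06  ]
guideLin_back [ 0.6638 -0.0301  0.072 ]
guideRin_back [ 0.6716 -0.0806  0.072 ]
guideLin_f [ 0.6173 -0.0345  0.072 ]
guideRin_f [ 0.6295 -0.0891  0.072 ]
boltFL [ 0.5893 -0.0182  0.008 ]
boltBL [ 0.7009 -0.0016  0.008 ]
boltFR [ 0.6032 -0.1177  0.008 ]
die top [0.6150819  0.15600349 0.009     ]
```

Request:
send_rows --plan '[[[0.004,0.033,0,1,1],[0.008,0.066,0.02,1.5,1],[0.008,0.066,0.05,1.5,1],[0.008,0.066,0.08,1.5,1],[0.008,0.066,0.1,1.5,1],[0.008,0.066,0.1,1.5,1],[0.008,0.066,0.1,1.5,1],[0.008,0.066,0.1,1.5,1]]]'

```text
time: 2.6
eef_pos: [0.4788, 0.1654, 0.0828]
orientation: [0.042, 0.999, 0.001, 0.001]
force: [0.1, 0.4, 0.3]
finger_gap: 1.0
grasp_force: 0.0
```

```bash
python3 - <<'E'
from h import *
im,ci=snap('wrist','w2'); pickle.dump((im,ci),open('w2.pkl','wb'))
cv2.imwrite('pics/w2b.png',cv2.resize(cv2.imread('pics/w2.png'),(800,600),interpolation=cv2.INTER_CUBIC)); o=status.get_obs(); print(o['eef_pos'],o['orientation'])
E
```

```text
[0.47891703 0.16520972 0.08283588] [4.24704899e-02 9.99096721e-01 6.06061142e-04 1.27767547e-03]
```

View pics/w2b.png

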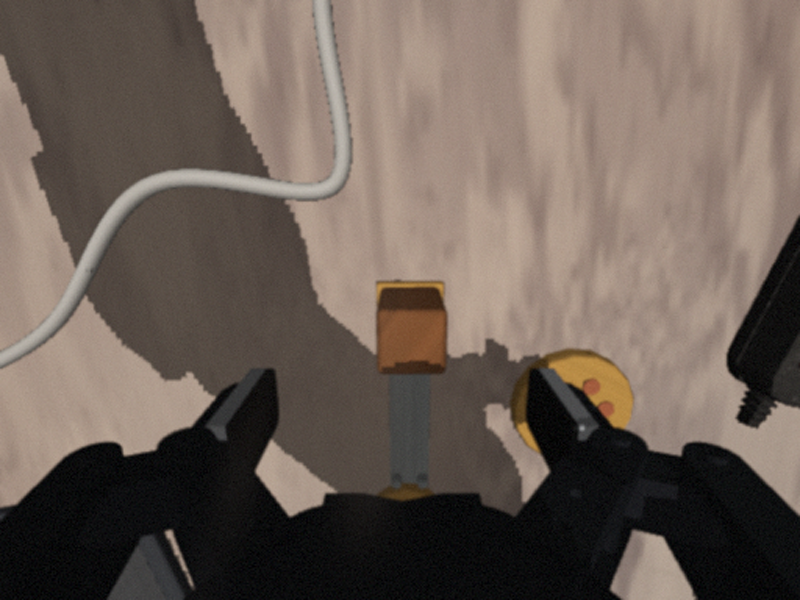

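Handle top is now square in view, centre (411,339), and the blade is aligned with the tool. The big look-alike disc sits near the +y finger, so I check the clearance.

```bash
python3 - <<'E'
from h import *
im,ci=pickle.load(open('w2.pkl','rb'))
f=lambda u,v,z:np.round(onz(ci,(u*.64,v*.64),z),4)
print('handle',f(411.5,339.5,.05),[f(u,v,.05) for u,v in [(377,306),(446,304),(446,372),(377,374)]])
print('big near edge',f(575,350,.008),f(513,395,.008))
print('blade',f(409.5,376,.003),f(409.5,480,.003),'pins',f(397,479,.011),f(422,479,.011))
im,ci=pickle.load(open('w1.pkl','rb'));print('big ctr',f(608,338,.01),'edges',f(608,297,.01),f(564,338,.01))
T=lambda p:proj(ci,p)
E
```

```text
handle [0.4792 0.1698 0.05  ] [array([0.4623, 0.156 , 0.05  ]), array([0.4639, 0.186 , 0.05  ]), array([0.4964, 0.1843, 0.05  ]), array([0.4948, 0.1527, 0.05  ])]
big near edge [0.5101 0.2602 0.008 ] [0.5353 0.2253 0.008 ]
blade [0.5207 0.1665 0.003 ] [0.5929 0.1608 0.003 ] pins [0.5849 0.1537 0.011 ] [0.5862 0.1688 0.011 ]
big ctr [0.545  0.2588 0.01  ] edges [0.5107 0.2562 0.01  ] [0.5429 0.2235 0.01  ]
```

Request:
send_rows --plan '[[[0,0.0045,0.02,0,1],[0,0.0045,0.04,0,1],[0,0.0045,0.055,0,1],[0,0.0045,0.066,0,1],[0,0.0045,0.066,0,1],[0,0.0045,0.066,0,0.4],[0,0.0045,0.066,0,0.2],[0,0.0045,0.066,0,0.0]]]' --newtons 30

```text
time: 3.45
eef_pos: [0.479, 0.1691, 0.0161]
orientation: [0.043, 0.999, 0.0, 0.001]
force: [0.5, 0.5, -0.5]
finger_gap: 0.516
grasp_force: 0.0
```

Request:
send_rows --plan '[[[0,0,0,0,-0.1],[0,0,0,0,-0.2],[0,0,0,0,-0.3],[0,0,0,0,-0.4],[0,0,0,0,-0.5],[0,0,0,0,-0.6],[0,0,0,0,-0.8],[0,0,0,0,-1]]]' --newtons 30

```text
time: 4.25
eef_pos: [0.4785, 0.1691, 0.0157]
orientation: [0.043, 0.999, 0.0, 0.0]
force: [-1.4, 0.3, 5.7]
finger_gap: 0.37
grasp_force: 30.5
```

Request:
send_rows --plan '[[[0,0,0,0,-1],[0,0,0,0,-1],[0,0,0,0,-1],[0,0,0,0,-1],[0,0,0,0,-1],[0,0,0,0,-1],[0,0,0,0,-1],[0,0,0,0,-1]]]' --newtons 100

```text
time: 5.05
eef_pos: [0.4786, 0.1691, 0.0159]
orientation: [0.043, 0.999, 0.0, 0.0]
force: [-1.2, -0.7, 8.3]
finger_gap: 0.357
grasp_force: 99.1
```

Request:
send_rows --plan '[[[0,0,-0.002,0,-1],[0,0,-0.008,0,-1],[0,0,-0.018,0,-1],[0,0,-0.03,0,-1],[0,0,-0.042,0,-1],[0,0,-0.054,0,-1],[0,0,-0.066,0,-1],[0,0,-0.076,0,-1]]]'

```text
time: 5.85
eef_pos: [0.4786, 0.1689, 0.0927]
orientation: [0.043, 0.999, 0.0, 0.0]
force: [1.4, 0.5, -2.2]
finger_gap: 0.36
grasp_force: 98.9
```

Request:
send_rows --plan '[[[0,0,-0.004,0,-1],[0,0,-0.007,0,-1],[0,0,-0.009,0,-1],[0,0,-0.01,0,-1],[0,0,-0.01,0,-1],[0,0,-0.01,0,-1],[0,0,-0.01,0,-1],[0,0,-0.01,0,-1]]]'

```text
time: 6.65
eef_pos: [0.4781, 0.1688, 0.1011]
orientation: [0.043, 0.999, -0.0, -0.0]
force: [0.7, 0.4, -2.7]
finger_gap: 0.359
grasp_force: 98.9
```

```bash
python3 - <<'E'
from h import *
D={n:snap(n) for n in ['top','side']}; pickle.dump(D,open('d1.pkl','wb'))
o=status.get_obs(); print(o['eef_pos'],o['orientation'],o['force'],o['wrist_torque'])
a=D['top'][0][130:255,190:345];b=D['side'][0][120:240,180:335]
f=lambda x:cv2.resize(x,(400,310),interpolation=cv2.INTER_CUBIC)
b2=D['side'][0][150:200,190:270]; t2=D['top'][0][140:200,270:350]
I=np.vstack([np.hstack([f(a),f(b)]),np.hstack([cv2.resize(t2,(400,290),interpolation=cv2.INTER_CUBIC),cv2.resize(b2,(400,290),interpolation=cv2.INTER_CUBIC)])])
cv2.imwrite('pics/e.png',cv2.cvtColor(I,cv2.COLOR_RGB2BGR))
E
```

```text
[0.47817078 0.1687898  0.1011575 ] [ 4.27396274e-02  9.99086238e-01 -3.25265868e-05 -1.11050810e-04] [-0.17137902 -0.00370306 -2.3037547 ] [-0.05543779  0.16319267 -0.02324944]
```

View pics/e.png

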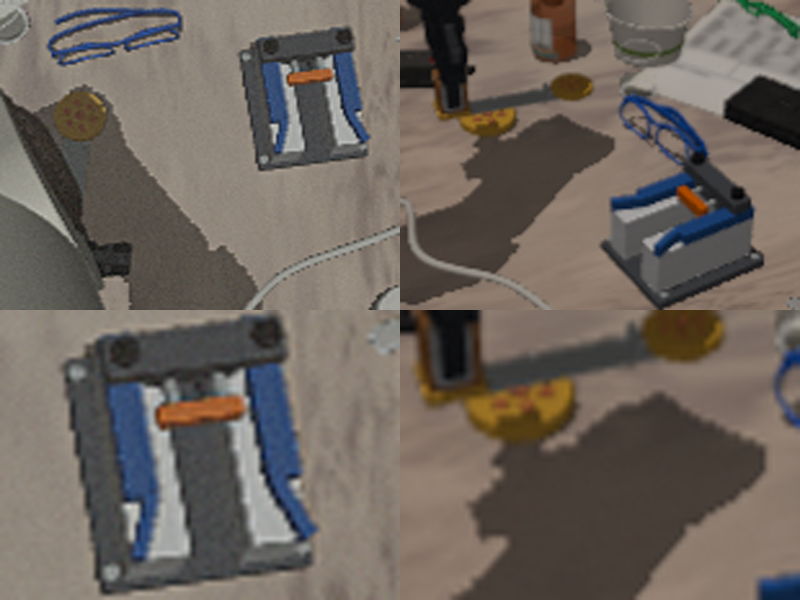

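Die sits on the raised paddle with nothing slipping. The nest is fully visible in the top view: slot between (200,430) and (240,430) in the lower-left crop. I fit the nest axis.

```bash
cat > nest.py <<'E'
from h import *
def edges(im,ci,rows,z=.06):
    g=im.min(axis=2).astype(float); L=[];R=[]
    for v in rows:
        r=g[v]; 
        c=int(round(proj(ci,(0,0,0))[0]*0+CX(v)))
        # walk out from dark slot centre to white rails, threshold crossing
        th=125
        for s,o in((-1,L),(1,R)):
            u=c
            while abs(u-c)<14 and r[u]<th: u+=s
            if abs(u-c)>=14: continue
            f=(th-r[u-s])/(r[u]-r[u-s]); o.append(onz(ci,(u-s+s*f,v),z))
    return np.array(L),np.array(R)
CX=lambda v:315.+(v-187)*(-313+309.5)/( -187+166)
def fit(P):
    vx,vy,x,y=cv2.fitLine(P[:,:2].astype(np.float32),cv2.DIST_HUBER,0,.01,.01).ravel()
    if vx<0: vx,vy=-vx,-vy
    return np.degrees(np.arctan2(vy,vx)), y+(.62-x)*vy/vx, np.round(np.abs((P[:,0]-x)*vy-(P[:,1]-y)*vx).max(),4)
E
python3 - <<'E'
from nest import *
for f in ['d0.pkl','d1.pkl']:
    im,ci=pickle.load(open(f,'rb'))['top']
    print(im[180,295:330].min(axis=1))
    L,R=edges(im,ci,range(168,188)); print('L',fit(L),len(L),'R',fit(R),len(R))
    c=blob(im,(0,150,100),(14,255,255),(300,150,320,170)); print(cv2.minAreaRect(c))
im,ci=pickle.load(open('d1.pkl','rb'))['top']
# measured bolts in e.png lower-left crop (5x,4.833x, offset 270,140)
q=lambda u,v,z:np.round(onz(ci,(270+u/5,140+v/4.833-310/4.833),z),4)
for n,u,v,z in [('FL',111,572,.008),('BL',78,370,.008),('knobL',124,350,.095),('knobR',265,333,.095),('padfrontL',160,426,.07),('padfrontR',243,416,.07)]: print(n,q(u,v,z))
c=blob(im,(12,60,30),(35,255,255),(205,160,240,190),5);(u,v),ab,t=cv2.fitEllipse(c);print('die',u,v,ab,onz(ci,(u,v),.096))
E
```

```text
[184 173 159  41  49  44 104 163 162 164 164 125  57  69  70  69  65  72
  67  67  76  69  60  85 147 169 161 163 168 155  74  25  54  49  47]
L (np.float32(9.393997), np.float32(-0.046312284), np.float64(0.001)) 20 R (np.float32(8.491424), np.float32(-0.07736711), np.float64(0.0012)) 20
((309.42999267578125, 160.50999450683594), (4.242640495300293, 17.111984252929688), 81.8698959350586)
[192 181 163  40  52  46 105 170 165 170 171 135  58  67  76  73  73  74
  71  70  76  78  68  84 150 170 166 170 175 163  78  34  49  58  47]
L (np.float32(9.307801), np.float32(-0.046430804), np.float64(0.001)) 20 R (np.float32(8.559964), np.float32(-0.07719072), np.float64(0.0011)) 20
((309.43243408203125, 160.59458923339844), (4.274373531341553, 17.09749412536621), 80.53767395019531)
FL [ 0.5891 -0.0184  0.008 ]
BL [ 0.7004 -0.0032  0.008 ]
knobL [ 0.6826 -0.0185  0.095 ]
knobR [ 0.6911 -0.0852  0.095 ]
padfrontL [ 0.6512 -0.0376  0.07  ]
padfrontR [ 0.6563 -0.0777  0.07  ]
die 218.48370361328125 177.816650390625 (18.846593856811523, 27.548965454101562) [0.61098013 0.16016395 0.096     ]
```

Nest axis: passes through (0.62,−0.062) with yaw about 8.7°; nest_seat is at about (0.638,−0.059). I carry the die over smoothly at height.

Request:
send_rows --plan '[[[0,-0.002,0,-0.2,-1],[0,-0.007,0,-0.6,-1],[0,-0.015,0,-1.2,-1],[0,-0.026,0,-2,-1],[0,-0.04,0,-3,-1],[0,-0.056,0,-4,-1],[0,-0.073,0,-5,-1],[0,-0.09,0,-6,-1]]]'

```text
time: 7.55
eef_pos: [0.4703, 0.0776, 0.1013]
orientation: [-0.01, 1.0, -0.0, -0.0]
force: [-0.2, -0.5, -1.9]
finger_gap: 0.359
grasp_force: 98.9
```

Request:
send_rows --plan '[[[0.001,-0.017,0,-1,-1],[0.003,-0.034,0,-2,-1],[0.005,-0.051,0,-3,-1],[0.007,-0.068,0,-4,-1],[0.009,-0.084,0,-5,-1],[0.011,-0.098,0,-5.8,-1],[0.013,-0.11,0,-6.5,-1],[0.014,-0.12,0,-7,-1]]]'

```text
time: 8.35
eef_pos: [0.4582, -0.0428, 0.1013]
orientation: [-0.07, 0.998, -0.0, -0.0]
force: [0.3, -0.1, -2.3]
finger_gap: 0.361
grasp_force: 98.9
```

Request:
send_rows --plan '[[[0,-0.008,0,-0.3,-1],[0,-0.014,0,-0.5,-1],[0,-0.018,0,-0.6,-1],[0,-0.02,0,-0.6,-1],[0,-0.02,0,-0.6,-1],[0,-0.02,0,-0.6,-1],[0,-0.02,0,-0.6,-1],[0,-0.02,0,-0.6,-1]]]'

```text
time: 9.15
eef_pos: [0.4617, -0.0605, 0.1013]
orientation: [-0.076, 0.997, 0.0, -0.0]
force: [-0.4, 0.5, -2.2]
finger_gap: 0.359
grasp_force: 98.9
```

Request:
send_rows --plan '[[[0.001,-0.003,0,0,-1],[0.003,-0.009,0,0,-1],[0.005,-0.016,0,0,-1],[0.006,-0.022,0,0,-1],[0.0065,-0.025,0,0,-1],[0.0065,-0.025,0,0,-1],[0.0065,-0.025,0,0,-1],[0.0065,-0.025,0,0,-1]]]'

```text
time: 9.95
eef_pos: [0.4591, -0.0862, 0.1013]
orientation: [-0.076, 0.997, 0.0, 0.0]
force: [0.3, 0.4, -2.4]
finger_gap: 0.362
grasp_force: 98.9
```

```bash
python3 - <<'E'
from h import *
D={n:snap(n) for n in ['top','side']}; pickle.dump(D,open('d2.pkl','wb'))
o=status.get_obs(); print(o['eef_pos'],o['orientation'])
t=D['top'][0][140:220,270:345];b=D['side'][0][140:240,215:335]
f=lambda x,s:cv2.resize(x,s,interpolation=cv2.INTER_CUBIC)
cv2.imwrite('pics/g.png',cv2.cvtColor(np.hstack([f(t,(375,400)),f(b,(420,400))]),cv2.COLOR_RGB2BGR))
im,ci=D['top']
c=blob(im,(12,60,30),(35,255,255),(290,160,330,200),5);(u,v),ab,t=cv2.fitEllipse(c);print('die',u,v,ab,onz(ci,(u,v),.094))
E
```

```text
[ 0.45905864 -0.08625092  0.10127607] [-7.61273583e-02  9.97098098e-01  8.74072554e-05 -2.25145464e-05]
die 316.1891174316406 184.5404510498047 (19.564987182617188, 20.21088981628418) [ 0.59511909 -0.06621901  0.094     ]
```

View pics/g.png

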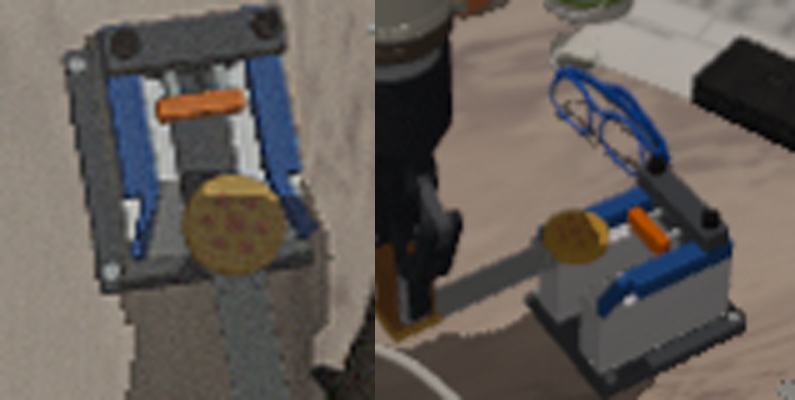

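Die is centred over the slot mouth: top crop (235,225), with the blade at (250,330) in line with the slot. I check height and alignment by triangulation.

```bash
cat >> h.py <<'E'
def die3d(D,boxt,boxs):
    R=[]
    for n,b in(('top',boxt),('side',boxs)):
        im,ci=D[n]; c=blob(im,(12,70,30),(35,255,255),b,5); (u,v),ab,t=cv2.fitEllipse(c); R.append(ray(ci,(u,v))); print(n,round(u,1),round(v,1),np.round(ab,1))
    (o1,d1),(o2,d2)=R
    k=np.linalg.lstsq(np.c_[d1,-d2],o2-o1,rcond=None)[0]; a=o1+k[0]*d1;b=o2+k[1]*d2
    print('3d',np.round((a+b)/2,4),'gap',np.round(a-b,4)); return (a+b)/2
E
python3 - <<'E'
from h import *
D0=pickle.load(open('d0.pkl','rb'));D2=pickle.load(open('d2.pkl','rb'))
die3d(D0,(205,170,240,200),(238,165,260,187)); die3d(D2,(290,160,330,200),(255,188,287,208))
E
```

```text
top 224.1 184.3 [17.6 17.9]
side 246.7 177.1 [11.6 16. ]
3d [0.6161 0.1563 0.0059] gap [-0.0006  0.0002 -0.0001]
top 316.2 184.5 [19.5 20.1]
side 271.8 198.6 [13.3 18.9]
3d [ 0.5955 -0.0666  0.0923] gap [ 0.0002 -0.      0.    ]
```

Request:
send_rows --plan '[[[0,0,0.002,0,-1],[0,0,0.005,0,-1],[0,0,0.009,0,-1],[0,0,0.013,0,-1],[0,0,0.017,0,-1],[0,0,0.019,0,-1],[0,0,0.02,0,-1],[0,0,0.02,0,-1]]]'

```text
time: 10.85
eef_pos: [0.4589, -0.0865, 0.0811]
orientation: [-0.076, 0.997, 0.0, -0.0]
force: [-0.1, 0.1, -2.2]
finger_gap: 0.362
grasp_force: 98.9
```

```bash
python3 - <<'E'
from nest import *
D={n:snap(n) for n in ['top','side']}; pickle.dump(D,open('d3.pkl','wb'))
o=status.get_obs(); print(o['eef_pos'],o['orientation'],o['force'])
P=die3d(D,(290,160,330,200),(250,188,287,212)); print('lat', (P[1]+.0618)-np.tan(np.radians(8.7))*(P[0]-.62))
t=D['top'][0][155:215,285:345];b=D['side'][0][165:240,225:315]
f=lambda x,s:cv2.resize(x,s,interpolation=cv2.INTER_CUBIC)
cv2.imwrite('pics/i.png',cv2.cvtColor(np.hstack([f(t,(400,400)),f(b,(400,400))]),cv2.COLOR_RGB2BGR))
E
```

```text
[ 0.45918049 -0.08659214  0.08136761] [-7.58614589e-02  9.97118362e-01 -3.99157169e-06  1.01947197e-04] [-0.01928332 -0.24362138 -2.40032822]
top 315.1 186.6 [19.  19.5]
side 271.9 205.1 [12.7 19. ]
3d [ 0.5954 -0.0672  0.0718] gap [-0.0005  0.0001 -0.0001]
lat -0.0016734997967742145
```

View pics/i.png

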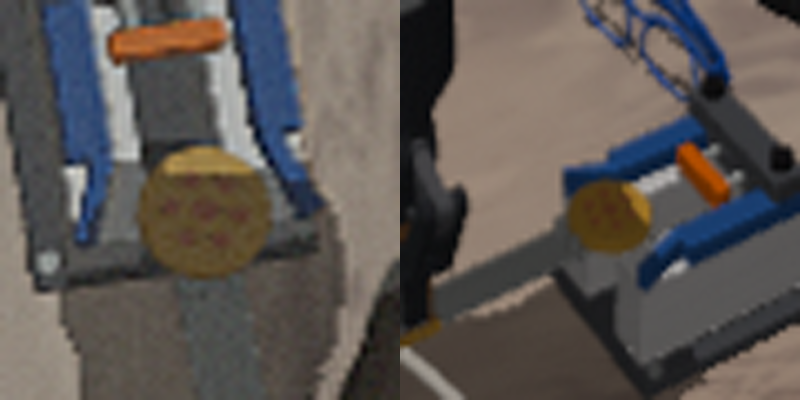

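```bash
python3 - <<'E'
from nest import *
D=pickle.load(open('d3.pkl','rb')); im,ci=D['top']
lat=lambda p:(p[1]+.0618-np.tan(np.radians(8.7))*(p[0]-.62))*np.cos(.152)
L,R=edges(im,ci,range(164,174)); print('slot lat',np.mean([lat(p) for p in L]),np.mean([lat(p) for p in R]))
for z in(.072,.075): p=onz(ci,(315.1,186.6),z); print('die',p,lat(p))
h=im.astype(int)
for v in range(198,212,2):
    r=cv2.GaussianBlur(im,(3,3),0)[v,300:336].astype(int); s=r[:,2]-r[:,0]  # blueness: steel vs shadowed wood
    w=np.clip(s-np.median(np.r_[s[:6],s[-6:]])-3,0,None); lo=np.where(w>w.max()/2)[0]
    e=(300+lo[0]-.5,300+lo[-1]+.5); p=onz(ci,((e[0]+e[1])/2,v),.068); print(v,e,'blade',np.round(p,4),round(lat(p),4))
E
```

```text
slot lat 0.015461872090230474 -0.01531423547915928
die [ 0.5950207  -0.06706947  0.072     ] -0.0014304121496241764
die [ 0.59437017 -0.06659005  0.075     ] -0.000858126096855929
198 (np.float64(311.5), np.float64(321.5)) blade [ 0.5682 -0.0702  0.068 ] -0.0004
200 (np.float64(311.5), np.float64(321.5)) blade [ 0.5634 -0.07    0.068 ] 0.0004
202 (np.float64(312.5), np.float64(321.5)) blade [ 0.5586 -0.071   0.068 ] 0.0002
204 (np.float64(312.5), np.float64(322.5)) blade [ 0.5538 -0.0721  0.068 ] -0.0001
206 (np.float64(312.5), np.float64(322.5)) blade [ 0.5491 -0.0719  0.068 ] 0.0007
208 (np.float64(313.5), np.float64(323.5)) blade [ 0.5443 -0.0741  0.068 ] -0.0007
210 (np.float64(313.5), np.float64(323.5)) blade [ 0.5395 -0.074   0.068 ] 0.0002
```

Blade is centred in the slot to under 1 mm and the yaw is right. I move 8 mm further in, then lower the die onto the rails.

Request:
send_rows --plan '[[[-0.003,0,0,0,-1],[-0.006,0,0,0,-1],[-0.008,0,0.001,0,-1],[-0.008,0,0.003,0,-1],[-0.008,0,0.005,0,-1],[-0.008,0,0.007,0,-1],[-0.008,0,0.009,0,-1],[-0.008,0,0.011,0,-1]]]'

```text
time: 11.75
eef_pos: [0.4671, -0.0854, 0.0702]
orientation: [-0.076, 0.997, -0.0, 0.0]
force: [-0.3, 0.8, -1.7]
finger_gap: 0.361
grasp_force: 98.9
```

```bash
python3 - <<'E'
from nest import *
D={n:snap(n) for n in ['top','side']}; pickle.dump(D,open('d4.pkl','wb'))
o=status.get_obs(); print(o['eef_pos'],o['orientation'],o['force'],o['wrist_torque'])
P=die3d(D,(290,155,330,200),(250,188,292,215)); print('lat', ((P[1]+.0618)-np.tan(np.radians(8.7))*(P[0]-.62)))
E
```

```text
[ 0.46684455 -0.08536169  0.07005811] [-7.58192711e-02  9.97121567e-01  5.55361937e-05 -1.25216834e-04] [ 0.82592037 -0.92800559 -0.95912388] [-0.00570139  0.10629641  0.00196122]
top 313.9 184.0 [18.7 19.2]
side 274.1 206.7 [13.1 18.6]
3d [ 0.603  -0.0657  0.0635] gap [ 0.0005 -0.0001  0.0001]
lat -0.0013000609461156867
```

Die is resting on the rails. Sliding in.

Request:
send_rows --plan '[[[-0.002,0,0,0,-1],[-0.005,0,0,0,-1],[-0.008,0,0,0,-1],[-0.011,0,0,0,-1],[-0.014,0,0,0,-1],[-0.017,0,0,0,-1],[-0.02,0,0,0,-1],[-0.022,0,0,0,-1]]]'

```text
time: 12.65
eef_pos: [0.489, -0.0819, 0.0703]
orientation: [-0.076, 0.997, 0.0, 0.0]
force: [-0.8, 0.0, -1.6]
finger_gap: 0.358
grasp_force: 98.9
```

Request:
send_rows --plan '[[[-0.001,0,0,0,-1],[-0.002,0,0,0,-1],[-0.003,0,0,0,-1],[-0.004,0,0,0,-1],[-0.005,0,0,0,-1],[-0.006,0,0,0,-1],[-0.007,0,0,0,-1],[-0.008,0,0,0,-1]]]'

```text
time: 13.45
eef_pos: [0.4967, -0.0808, 0.0703]
orientation: [-0.076, 0.997, 0.0, 0.0]
force: [-0.9, -0.1, -0.9]
finger_gap: 0.361
grasp_force: 98.9
```

```bash
python3 - <<'E'
from nest import *
D={n:snap(n) for n in ['top','side']}; pickle.dump(D,open('d5.pkl','wb'))
o=status.get_obs(); print(o['eef_pos'],o['orientation'],o['force'],o['wrist_torque'])
P=die3d(D,(290,150,330,195),(250,180,300,215)); print('lat', ((P[1]+.0618)-np.tan(np.radians(8.7))*(P[0]-.62)))
for n,b in(('top',(295,145,325,172)),('side',(280,175,305,205))):
    for d in (pickle.load(open('d4.pkl','rb')),D):
        print(n,cv2.minAreaRect(blob(d[n][0],(0,150,100),(14,255,255),b))[0])
E
```

```text
[ 0.49686241 -0.08078421  0.07029655] [-7.58777111e-02  9.97117120e-01  1.98964745e-05  1.48433379e-04] [ 0.67060618 -0.55828877 -0.7030963 ] [-0.00754474  0.07375834  0.03525093]
top 310.8 170.1 [18.9 25.5]
side 285.2 201.0 [12.9 24.9]
3d [ 0.6371 -0.0589  0.0658] gap [-0.0001  0.     -0.    ]
lat 0.0002789422462761014
top (309.0899963378906, 160.6300048828125)
top (309.42999267578125, 160.50999450683594)
side (292.2500305175781, 196.75001525878906)
side (292.2500305175781, 196.75001525878906)
```

Request:
send_rows --plan '[[[-0.0005,0,0,0,-1],[-0.001,0,0,0,-1],[-0.0015,0,0,0,-1],[-0.002,0,0,0,-1],[-0.0025,0,0,0,-1],[-0.003,0,0,0,-1],[-0.0035,0,0,0,-1],[-0.004,0,0,0,-1]]]'

```text
time: 14.35
eef_pos: [0.5001, -0.0803, 0.0702]
orientation: [-0.076, 0.997, 0.0, -0.0]
force: [-3.2, -1.0, -0.1]
finger_gap: 0.364
grasp_force: 99.0
```

Request:
send_rows --plan '[[[-0.0005,0,0,0,-1],[-0.001,0,0,0,-1],[-0.0015,0,0,0,-1],[-0.002,0,0,0,-1],[-0.0025,0,0,0,-1],[-0.003,0,0,0,-1],[-0.003,0,0,0,-1],[-0.003,0,0,0,-1]]]'

```text
time: 15.15
eef_pos: [0.5037, -0.0798, 0.0703]
orientation: [-0.076, 0.997, 0.0, 0.0]
force: [-2.0, -0.7, -1.0]
finger_gap: 0.36
grasp_force: 99.1
```

```bash
python3 - <<'E'
from nest import *
D={n:snap(n) for n in ['top','side']}; pickle.dump(D,open('d6.pkl','wb'))
o=status.get_obs(); print(o['eef_pos'],o['orientation'],o['force'],o['wrist_torque'])
for n,b in(('top',(295,145,325,172)),('side',(280,175,305,205))):
    for d in (pickle.load(open('d4.pkl','rb')),D):
        print(n,cv2.minAreaRect(blob(d[n][0],(0,150,100),(14,255,255),b))[:2])
E
```

```text
[ 0.50367333 -0.07973451  0.07029872] [-7.58943426e-02  9.97115858e-01  1.38366068e-05  1.22535556e-04] [-1.58410265  0.00355951 -0.95801668] [-0.11395559  0.49129314  0.00863391]
top ((309.0899963378906, 160.6300048828125), (4.38406229019165, 16.404878616333008))
top ((309.03997802734375, 158.27999877929688), (4.242640495300293, 16.404878616333008))
side ((292.2500305175781, 196.75001525878906), (12.727922439575195, 4.949747085571289))
side ((294.5000305175781, 196.0), (13.435027122497559, 4.949747085571289))
```

Request:
send_rows --plan '[[[-0.0003,0,0,0,-1],[-0.0006,0,0,0,-1],[-0.0009,0,0,0,-1],[-0.0012,0,0,0,-1],[-0.0015,0,0,0,-1],[-0.0018,0,0,0,-1],[-0.0021,0,0,0,-1],[-0.0024,0,0,0,-1]]]'

```text
time: 16.05
eef_pos: [0.5059, -0.0794, 0.0703]
orientation: [-0.076, 0.997, 0.0, -0.0]
force: [-2.1, 0.4, -0.8]
finger_gap: 0.362
grasp_force: 99.1
```

Request:
send_rows --plan '[[[-0.0002,0,0,0,-1],[-0.0004,0,0,0,-1],[-0.0006,0,0,0,-1],[-0.0008,0,0,0,-1],[-0.001,0,0,0,-1],[-0.0012,0,0,0,-1],[-0.0014,0,0,0,-1],[-0.0015,0,0,0,-1]]]'

```text
time: 16.85
eef_pos: [0.5074, -0.0792, 0.0703]
orientation: [-0.076, 0.997, 0.0, 0.0]
force: [-3.1, -1.4, -1.8]
finger_gap: 0.36
grasp_force: 99.1
```

Request:
send_rows --plan '[[[-0.0002,0,0,0,-1],[-0.0004,0,0,0,-1],[-0.0006,0,0,0,-1],[-0.0008,0,0,0,-1],[-0.001,0,0,0,-1],[-0.001,0,0,0,-1],[-0.001,0,0,0,-1],[-0.001,0,0,0,-1]]]'

```text
time: 17.65
eef_pos: [0.5082, -0.0791, 0.0703]
orientation: [-0.076, 0.997, 0.0, -0.0]
force: [-4.1, -1.1, 0.1]
finger_gap: 0.364
grasp_force: 99.1
```

```bash
python3 - <<'E'
from nest import *
o=status.get_obs(); print(o['eef_pos'],o['force'],o['wrist_torque'])
D={n:snap(n) for n in ['top','side']}; pickle.dump(D,open('d7.pkl','wb'))
for n,b in(('top',(295,145,325,172)),('side',(280,175,305,205))): print(n,cv2.minAreaRect(blob(D[n][0],(0,150,100),(14,255,255),b))[:2])
E
```

```text
[ 0.50821599 -0.07906256  0.07026012] [-4.12305351 -1.0862998   0.09357901] [-0.1534514   0.71541786 -0.04029793]
top ((309.02703857421875, 156.16217041015625), (3.945575714111328, 16.439899444580078))
side ((295.75, 195.24998474121094), (12.727922439575195, 4.949747085571289))
```

Request:
send_rows --plan '[[[-0.0001,0,0,0,-1],[-0.0002,0,0,0,-1],[-0.0003,0,0,0,-1],[-0.0004,0,0,0,-1],[-0.0005,0,0,0,-1],[-0.0005,0,0,0,-1],[-0.0005,0,0,0,-1],[-0.0005,0,0,0,-1]]]'

```text
time: 18.55
eef_pos: [0.5083, -0.079, 0.0702]
orientation: [-0.076, 0.997, 0.0, -0.001]
force: [-6.1, -0.4, 0.8]
finger_gap: 0.362
grasp_force: 99.1
```

```bash
python3 - <<'E'
from nest import *
o=status.get_obs(); print(o['eef_pos'],o['force'],o['wrist_torque'])
E
```

```text
[ 0.50827026 -0.07904116  0.07017388] [-6.12459501 -0.39298911  0.81535373] [-0.12692309  0.98587581 -0.01190394]
```

The arm stalls against the stop at 6 N. I press to about 10 N and hold.

Request:
send_rows --plan '[[[-0.0002,0,0,0,-1],[-0.0004,0,0,0,-1],[-0.0006,0,0,0,-1],[-0.0008,0,0,0,-1],[-0.0009,0,0,0,-1],[-0.0009,0,0,0,-1],[-0.0009,0,0,0,-1],[-0.0009,0,0,0,-1]]]'

```text
time: 19.35
eef_pos: [0.5083, -0.079, 0.0701]
orientation: [-0.076, 0.997, 0.0, -0.001]
force: [-7.7, 0.0, 2.8]
finger_gap: 0.364
grasp_force: 99.2
```

```bash
python3 - <<'E'
from nest import *
o=status.get_obs(); print(o['eef_pos'],o['force'],o['wrist_torque'])
E
```

```text
[ 0.50834208 -0.0790498   0.07008187] [-7.70788503  0.00795034  2.81415217] [-0.19059405  1.34040383  0.03394818]
```

Request:
send_rows --plan '[[[-0.0002,0,0,0,-1],[-0.0004,0,0,0,-1],[-0.0005,0,0,0,-1],[-0.0006,0,0,0,-1],[-0.0006,0,0,0,-1],[-0.0006,0,0,0,-1],[-0.0006,0,0,0,-1],[-0.0006,0,0,0,-1]]]'

```text
time: 20.15
eef_pos: [0.5084, -0.079, 0.07]
orientation: [-0.076, 0.997, 0.0, -0.002]
force: [-8.8, -2.0, 3.4]
finger_gap: 0.359
grasp_force: 99.4
```

```bash
python3 - <<'E'
from nest import *
o=status.get_obs(); print(o['eef_pos'],o['force'],o['wrist_torque'])
D={n:snap(n) for n in ['top','side']}; pickle.dump(D,open('d8.pkl','wb'))
for n,b in(('top',(295,145,325,172)),('side',(280,175,305,205))): print(n,cv2.minAreaRect(blob(D[n][0],(0,150,100),(14,255,255),b))[:2])
t=D['top'][0][145:205,285:345];b=D['side'][0][165:240,225:315]
f=lambda x,s:cv2.resize(x,s,interpolation=cv2.INTER_CUBIC)
cv2.imwrite('pics/j.png',cv2.cvtColor(np.hstack([f(t,(400,400)),f(b,(400,400))]),cv2.COLOR_RGB2BGR))
E
```

```text
[ 0.50838645 -0.07904725  0.07003409] [-8.76239499 -1.95690026  3.37526164] [-0.18403486  1.54026492 -0.02907836]
top ((308.98468017578125, 156.37693786621094), (4.217181205749512, 16.248550415039062))
side ((295.75, 195.24998474121094), (12.727922439575195, 4.949747085571289))
```

View pics/j.png

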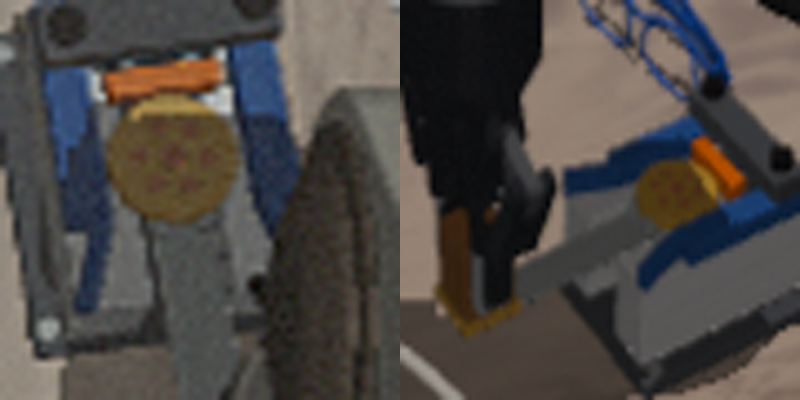

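Pad moved about 10 mm (top row 160.6 to 156.3), with the die flat between the guides against the orange pad at top crop (170,160). Now I release, drop slightly and withdraw.

Request:
send_rows --plan '[[[-0.0002,0,0,0,-1],[-0.0002,0,0,0,-1],[-0.0002,0,0,0,-1],[0.001,0,0,0,-1],[0.003,0,0,0,-1],[0.004,0,0.001,0,-1],[0.005,0,0.002,0,-1],[0.007,0,0.002,0,-1]]]'

```text
time: 21.05
eef_pos: [0.5044, -0.0796, 0.0685]
orientation: [-0.076, 0.997, 0.0, 0.001]
force: [0.3, 0.1, -2.1]
finger_gap: 0.362
grasp_force: 99.3
```

Request:
send_rows --plan '[[[0.003,0,0,0,-1],[0.008,0,0,0,-1],[0.014,0,0,0,-1],[0.022,0,0,0,-1],[0.03,0,0,0,-1],[0.038,0,0,0,-1],[0.046,0,0,0,-1],[0.052,0,0,0,-1]]]'

```text
time: 21.85
eef_pos: [0.451, -0.0879, 0.0683]
orientation: [-0.076, 0.997, -0.0, -0.0]
force: [-0.4, 0.5, -0.5]
finger_gap: 0.359
grasp_force: 99.3
```

Request:
send_rows --plan '[[[0.006,0,0,0,-1],[0.012,0,0,0,-1],[0.018,0,0,0,-1],[0.022,0,0,0,-1],[0.024,0,0,0,-1],[0.024,0,0,0,-1],[0.024,0,0,0,-1],[0.024,0,0,0,-1]]]'

```text
time: 22.65
eef_pos: [0.4286, -0.0913, 0.0683]
orientation: [-0.076, 0.997, 0.0, 0.0]
force: [-0.0, 0.8, -1.4]
finger_gap: 0.357
grasp_force: 99.3
```

```bash
python3 - <<'E'
from nest import *
D={n:snap(n) for n in ['top','side']}; pickle.dump(D,open('d9.pkl','wb'))
o=status.get_obs(); print(o['eef_pos'],o['orientation'],o['force'],o['wrist_torque'])
for n,b in(('top',(295,145,325,172)),('side',(280,175,305,205))): print(n,cv2.minAreaRect(blob(D[n][0],(0,150,100),(14,255,255),b))[:2])
t=D['top'][0][145:220,285:345];b=D['side'][0][165:240,215:315]
f=lambda x,s:cv2.resize(x,s,interpolation=cv2.INTER_CUBIC)
cv2.imwrite('pics/k.png',cv2.cvtColor(np.hstack([f(t,(380,400)),f(b,(420,400))]),cv2.COLOR_RGB2BGR))
E
```

```text
[ 0.42852753 -0.09123074  0.06828748] [-7.59287374e-02  9.97113244e-01  2.04088108e-05  6.65998040e-05] [-0.56979863 -0.64512856 -2.0514134 ] [-0.03168083  0.12355853 -0.0149114 ]
top ((308.9878234863281, 156.39024353027344), (4.306830406188965, 16.233436584472656))
side ((295.75, 195.24998474121094), (12.727920532226562, 4.949747085571289))
```

View pics/k.png

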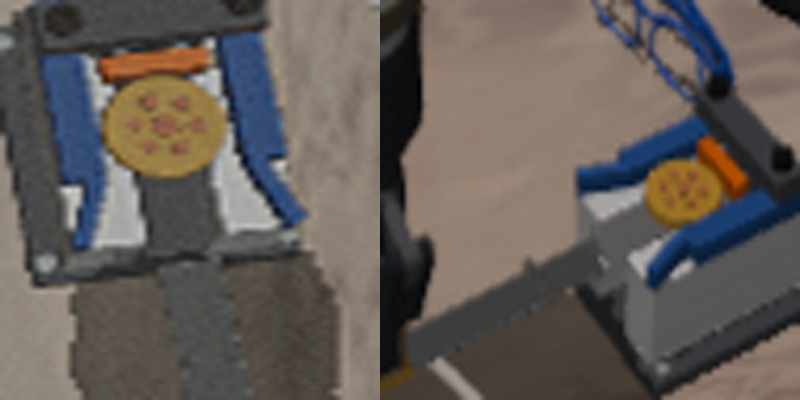

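The die stays flat and home, and the paddle tip is out of the slot. I raise it and return the paddle to its free starting place.

Request:
send_rows --plan '[[[0,0,-0.01,0,-1],[0,0,-0.025,0,-1],[0,0.005,-0.035,0,-1],[0,0.02,-0.04,0,-1],[0,0.045,-0.04,0,-1],[0,0.07,-0.04,0,-1],[0,0.095,-0.04,0,-1],[0,0.12,-0.04,0,-1]]]'

```text
time: 23.55
eef_pos: [0.41, 0.0286, 0.109]
orientation: [-0.076, 0.997, -0.0, 0.0]
force: [0.4, -0.0, -2.5]
finger_gap: 0.359
grasp_force: 99.3
```

Request:
send_rows --plan '[[[-0.01,0.025,0,2,-1],[-0.025,0.05,0,4,-1],[-0.04,0.075,0,6,-1],[-0.055,0.095,0,8,-1],[-0.07,0.112,0,10,-1],[-0.08,0.122,0,12,-1],[-0.086,0.128,0,13.5,-1],[-0.089,0.13,0,13.5,-1]]]'

```text
time: 24.35
eef_pos: [0.4787, 0.1708, 0.1089]
orientation: [0.041, 0.999, 0.0, 0.0]
force: [0.0, 0.0, -2.2]
finger_gap: 0.363
grasp_force: 99.1
```

Request:
send_rows --plan '[[[0,0,0.005,0,-1],[0,0,0.02,0,-1],[0,0,0.035,0,-1],[0,0,0.05,0,-1],[0,0,0.065,0,-1],[0,0,0.075,0,-1],[0,0,0.08,0,-1],[0,0,0.083,0,-1]]]'

```text
time: 25.15
eef_pos: [0.4782, 0.169, 0.025]
orientation: [0.042, 0.999, -0.0, -0.0]
force: [0.4, -0.1, -1.5]
finger_gap: 0.359
grasp_force: 99.1
```

Request:
send_rows --plan '[[[0,0,0.002,0,-1],[0,0,0.004,0,-1],[0,0,0.006,0,-1],[0,0,0.0075,0,-1],[0,0,0.0085,0,-1],[0,0,0.0092,0,-1],[0,0,0.0095,0,-1],[0,0,0.0095,0,-1]]]'

```text
time: 25.95
eef_pos: [0.4785, 0.1693, 0.0159]
orientation: [0.042, 0.999, 0.0, 0.0]
force: [-0.4, -0.2, 0.3]
finger_gap: 0.357
grasp_force: 99.4
```

Request:
send_rows --plan '[[[0,0,0,0,-0.3],[0,0,0,0,0],[0,0,0,0,0.3],[0,0,0,0,0.7],[0,0,0,0,1],[0,0,0,0,1],[0,0,0,0,1],[0,0,0,0,1]]]'

```text
time: 26.75
eef_pos: [0.4784, 0.1693, 0.0158]
orientation: [0.042, 0.999, 0.0, -0.0]
force: [0.6, -0.7, -0.4]
finger_gap: 1.003
grasp_force: 0.0
```

Request:
send_rows --plan '[[[0,0,-0.01,0,1],[0,0,-0.03,0,1],[0,0,-0.06,0,1],[0,0,-0.09,0,1],[0,0,-0.12,0,1],[0.02,0,-0.14,0,1],[0.03,0,-0.15,0,1],[0.03,0,-0.15,0,1]]]'

```text
time: 27.55
eef_pos: [0.4481, 0.1723, 0.1673]
orientation: [0.041, 0.999, 0.0, 0.001]
force: [0.5, 0.1, -0.2]
finger_gap: 1.002
grasp_force: 0.0
```

```bash
python3 - <<'E'
from nest import *
D={n:snap(n) for n in ['top','side']}
o=status.get_obs(); print(o['time'],o['eef_pos'],o['force'],o['finger_gap'],o['grasp_force'])
for n,b in(('top',(295,145,325,172)),('side',(280,175,305,205))): print(n,cv2.minAreaRect(blob(D[n][0],(0,150,100),(14,255,255),b))[:2])
b=D['side'][0][140:240,180:335]
cv2.imwrite('pics/l.png',cv2.cvtColor(cv2.resize(b,(775,500),interpolation=cv2.INTER_CUBIC),cv2.COLOR_RGB2BGR))
E
```

```text
27.65 [0.44855896 0.17158214 0.16556369] [-0.1813619   0.1173045   0.36046876] 1.0011501004836816 0.0
top ((308.9899597167969, 156.42999267578125), (4.242640495300293, 16.263456344604492))
side ((295.505859375, 195.5764617919922), (12.798896789550781, 4.989400863647461))
```

View pics/l.png

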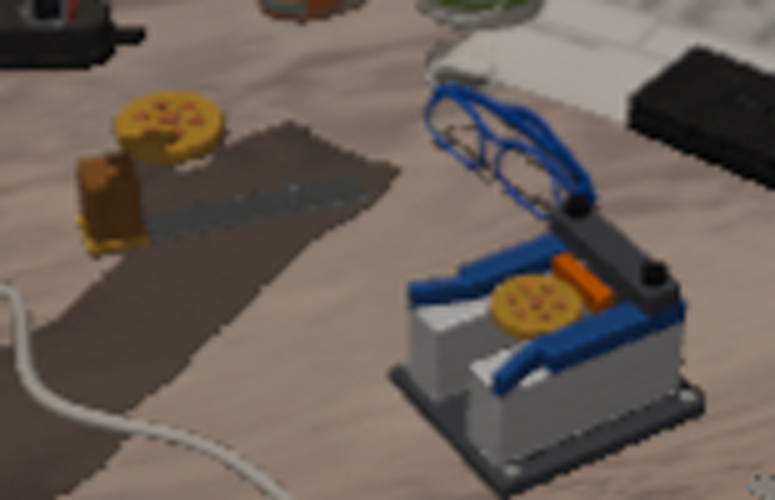

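The paddle lies flat at (110–370, 150–250), the die is flat in the nest at (537,305) against the pad, and the gripper is clear.

```bash
python3 -c "
from rig import workorder
print(workorder.close_job())"
```

```text
the job is handed in; nothing more can be done
None
```

The job is handed in at about 28 s: the die is flat in the nest with the pad pushed home (pressed at about 9 N), the empty paddle lies flat on the table and the gripper is clear; no verdict came back.

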